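# Find the full tin by its weight

### The arm

A 6-joint arm with a two-finger parallel gripper is mounted at the origin on the work surface. World frame = base frame: x ahead of the robot, y to its left, z up, the work surface at z = 0. Lengths are in m, angles in rad, forces in N, time in s.
With the tool pointing down it reaches from about 0.15 to 0.775 m from the base axis. Payload 6.1 kg.
Tool frame: the origin (TCP) lies at the very end of the fingers, on their centre line; the grasp point (between the pads) lies bot.pinch_z behind it (bot.pinch_z is the distance from the TCP to the grasp point, in m); z points along the fingers, y is the line along which they close (so a half turn about z gives the same grasp; the last joint's range is limited). The gripper opens to 85 mm and grips with 20 to 120 N. Pads are 22 mm wide; open, the fingers measure 114 mm over their backs; the gripper's body (76 mm by 85 mm) begins 54 mm behind the grasp point. The pads swing forward as they close: fully open they stand 13 mm farther back than shut.
Start: joints at [-1.15, 0.126, -0.04, 1.405, 0, 1.571], TCP at [0.214, -0.479, 0.231] pointing down, gripper open.
Joint ranges: [-2.72, 2.72], [-0.95, 1.95], [-1.27, 1.35], [-1.78, 2.02], [-1.46, 1.47], [-3.14, 3.14]. Speed limits (rad/s): [2.39, 2.39, 3.01, 3.14, 3.14, 3.14].

### API

Orientations are given as a unit quaternion [w, x, y, z].
In Python, from station import bot, optics, close_job gives the robot as it stands.
- The arm moves only by the shell command python3 -m creep 'ROWS' [OPENING] [FORCE]. ROWS is JSON, one flat list of numbers, 4 for each row, row after row: the shift along the world's x, y, z in cm, then the turn about the world's z in rad. In form: [x, y, z, spin, x, y, z, spin, ...]. A call has 1 to 20 rows; each row is the pose to reach, as a shift and turn from the pose commanded when the call began; what a row does not reach only later rows make up. A row lasts 1/8 s, in which the tool goes at most 62.5 mm and 10.7 degrees, less where a joint would pass 70% of its speed; a pose out of reach is approached as far as the arm can. A call with a gripper value outside its range is refused whole. OPENING is the gripper command: -1 is shut, 1 is fully open, values between are in proportion, set as the call begins (- or left out, the last holds). The fingers move at their own pace and stop on an object; FORCE is the grip in N (left out, the last holds). Time passes only in rows, so rows that repeat a pose let the fingers close. It gives the time, the measured TCP pose, the force, the opening and the grip force at its end, in the units of the state.
- bot.state(): the state, without advancing time (a new reading comes with each control period).
- optics.snapshot(name): name is "scene" or "top"; returns a dict with "frame" (420x560x3 uint8, red, green, blue), "K" (3x3 intrinsics, pixels), "extrinsics" (4x4, takes a point from world to camera coordinates). Camera axes: x right, y down, z forward; pixel columns grow to the right and rows downward; lengths in m; the calibration is good to about 2 mm. A picture is of the moment at which its call begins. There is no depth.
- close_job(): hands the job in; it is judged then, once.
The state is a dict: "t": time; "joints": joint angles; "dq": joint speeds; "joint_torque": joint torques, N m; "tool_pos": TCP position; "tool_rot": TCP orientation; "contact_force": force on the tool from outside, world axes, zero at the start; "wrist_torque": the same for the moment, N m; "finger_gap": finger opening in m; "gripper_force": force on a finger pad.
Only numpy, scipy, OpenCV 4.12 (cv2) and the standard library are available. Lean on these libraries where they do the work, as an engineer would, in place of code of your own. Each camera call takes 0.05 s, during which the arm holds its last target. There are 200 camera calls.

### The job

Three identical closed tins of lamp spares stand on the black mesh shelf and only the full one, clearly the heaviest, is wanted. Lift each tin clear of the shelf in turn, from the robot's left to its right, to feel its weight, and set the lighter ones back upright where they stood, without dropping them or disturbing the globes and the other things on the shelf. Finish while still holding the heaviest tin in the gripper, upright and still, with its underside raised well above the tops of the globes: do not put it down.

Things in the scene. Friction and masses are not known exactly. Their poses are not given: they have to be found in the camera images.
- tin_left: plain round closed grey metal tin standing upright, 54 mm across, 80 mm high, lid fast. Origin at the centre of its underside, z up its axis. Looks like the other two; weighs 0.15 to 0.62 kg with its filling (free to shift 3 mm inside): the heaviest tin over 0.46 kg, the others under 0.34 kg. Of the three tins, the one farthest to the robot's left (+y).
- tin_middle: plain round closed grey metal tin standing upright, 54 mm across, 80 mm high, lid fast. Origin at the centre of its underside, z up its axis. Looks like the other two; weighs 0.15 to 0.62 kg with its filling (free to shift 3 mm inside): the heaviest tin over 0.46 kg, the others under 0.34 kg. The middle one of the three.
- tin_right: plain round closed grey metal tin standing upright, 54 mm across, 80 mm high, lid fast. Origin at the centre of its underside, z up its axis. Looks like the other two; weighs 0.15 to 0.62 kg with its filling (free to shift 3 mm inside): the heaviest tin over 0.46 kg, the others under 0.34 kg. The one farthest to the robot's right (-y).
- shelf: low fixed shelf of black steel mesh standing on the table, 400 mm deep (x) by 840 mm wide (y), 50 mm high; everything stands on it. Solid for whatever rests on it. Origin at the centre of its underside, on the table.
- shelf_top (a point): centre of the shelf's top face, 50 mm above the table; z up, x away from the robot, y to the robot's left.
- globe_1: frosted glass lamp globe, a ball 88 mm across on a 58 mm collar, 92 mm high in all, standing loose in the row along the far side of the shelf; fragile. Origin at the centre of its underside. Leave it alone.
- globe_2: frosted glass lamp globe, a ball 88 mm across on a 58 mm collar, 92 mm high in all, standing loose in the row along the far side of the shelf; fragile. Origin at the centre of its underside. Leave it alone.
- globe_3: frosted glass lamp globe, a ball 88 mm across on a 58 mm collar, 92 mm high in all, standing loose in the row along the far side of the shelf; fragile. Origin at the centre of its underside. Leave it alone.
- fuse: brown ceramic screw-in fuse with a brass foot, 31 mm across, 34 mm high, standing loose between the left and middle tins. Origin at the centre of its underside. Leave it alone.
- switch_plate: blue plastic switch plate, 84 x 84 x 8 mm, lying flat to the right of the tins. Origin at the centre of its underside. Leave it alone.
- spirit_level: small aluminium spirit level, 120 mm long (its x) x 16 x 22 mm high, lying loose between the middle and right tins. Origin at the centre of its underside. Leave it alone.
- switch_block: toggle switch on a wooden test block, 110 (x) x 75 (y) mm, block 30 mm high, toggle up to 71 mm, standing loose to the left of the tins. Origin at the centre of its underside. Leave it alone.
Things that resemble listed ones, but are neither listed nor needed, are in the scene too. Leave any purple look-alike of the tin_right alone. What is shaped like the tin_middle but orange is not meant.

How it is judged:
On the way, in this order (a step that is already met when the one before it is completed fails the run):
1. the left tin is lifted clear of the shelf by the fingers (z of tin_left in the frame of shelf_top above 0.01 m and contact force between tin_left and the fingers above 2 N and contact force between tin_left and shelf below 0.05 N), for 0.2 s.
2. the left tin stands back in its place and the middle tin is lifted clear of the shelf (z of tin_middle in the frame of shelf_top above 0.01 m and contact force between tin_middle and the fingers above 2 N and contact force between tin_middle and shelf below 0.05 N and z of tin_left in the frame of shelf_top between -0.004 and 0.006 m and angle between tin_left's own z axis and vertical below 0.1 rad and distance of tin_left from where it was at the start of the episode below 0.03 m), for 0.2 s.
3. the left and middle tins stand in their places and the right tin is lifted clear of the shelf (z of tin_right in the frame of shelf_top above 0.01 m and contact force between tin_right and the fingers above 2 N and contact force between tin_right and shelf below 0.05 N and z of tin_left in the frame of shelf_top between -0.004 and 0.006 m and angle between each of tin_left, tin_middle's own z axis and vertical below 0.1 rad and distance of each of tin_left, tin_middle from where it was at the start of the episode below 0.03 m and z of tin_middle in the frame of shelf_top between -0.004 and 0.006 m), for 0.2 s.
At the end, for the whole second after the job is handed in: Heaviest tin held still in the fingers, underside over 92 mm above the shelf, leaning under 0.25 rad; the other two (each weighing under 3.9 N) stand upright, free and at rest on the shelf within 30 mm of their starts; all else on the shelf within 20 mm of its start (((z of tin_left in the frame of shelf_top above 0.092 m and contact force between tin_left and the fingers above 2 N and contact force between tin_left and shelf below 0.05 N and angle between tin_left's own z axis and vertical below 0.25 rad and linear speed of tin_left below 0.03 m/s and z of tin_middle in the frame of shelf_top between -0.004 and 0.006 m and angle between each of tin_middle, tin_right's own z axis and vertical below 0.1 rad and distance of each of tin_middle, tin_right from where it was at the start of the episode below 0.03 m and contact force between tin_middle and shelf between 0.8 and 3.9 N and contact force between each of tin_middle, tin_right and the fingers below 0.05 N and linear speed of each of tin_middle, tin_right below 0.02 m/s and z of tin_right in the frame of shelf_top between -0.004 and 0.006 m and contact force between tin_right and shelf between 0.8 and 3.9 N) or (z of tin_middle in the frame of shelf_top above 0.092 m and contact force between tin_middle and the fingers above 2 N and contact force between tin_middle and shelf below 0.05 N and angle between tin_middle's own z axis and vertical below 0.25 rad and linear speed of tin_middle below 0.03 m/s and z of tin_left in the frame of shelf_top between -0.004 and 0.006 m and angle between each of tin_left, tin_right's own z axis and vertical below 0.1 rad and distance of each of tin_left, tin_right from where it was at the start of the episode below 0.03 m and contact force between tin_left and shelf between 0.8 and 3.9 N and contact force between each of tin_left, tin_right and the fingers below 0.05 N and linear speed of each of tin_left, tin_right below 0.02 m/s and z of tin_right in the frame of shelf_top between -0.004 and 0.006 m and contact force between tin_right and shelf between 0.8 and 3.9 N) or (z of tin_right in the frame of shelf_top above 0.092 m and contact force between tin_right and the fingers above 2 N and contact force between tin_right and shelf below 0.05 N and angle between tin_right's own z axis and vertical below 0.25 rad and linear speed of tin_right below 0.03 m/s and z of tin_left in the frame of shelf_top between -0.004 and 0.006 m and angle between each of tin_left, tin_middle's own z axis and vertical below 0.1 rad and distance of each of tin_left, tin_middle from where it was at the start of the episode below 0.03 m and contact force between tin_left and shelf between 0.8 and 3.9 N and contact force between each of tin_left, tin_middle and the fingers below 0.05 N and linear speed of each of tin_left, tin_middle below 0.02 m/s and z of tin_middle in the frame of shelf_top between -0.004 and 0.006 m and contact force between tin_middle and shelf between 0.8 and 3.9 N)) and distance of each of globe_1, globe_2, globe_3, fuse, switch_plate, spirit_level, switch_block from where it was at the start of the episode below 0.02 m); the arm keeps its last pose, push and grip.
It fails at once if a globe or another bystander is pushed more than 20 mm or tipped over (distance of any of globe_1, globe_2, globe_3, fuse, switch_plate, spirit_level, switch_block from where it was at the start of the episode above 0.02 m or angle between any of globe_1, globe_2, globe_3, fuse, switch_plate, spirit_level, switch_block's own z axis and vertical above 0.4 rad).
It fails at once if a tin is dropped (falls free of the fingers at over 0.4 m/s) ((linear speed of tin_left above 0.4 m/s and contact force between tin_left and the fingers below 0.5 N) or (linear speed of tin_middle above 0.4 m/s and contact force between tin_middle and the fingers below 0.5 N) or (linear speed of tin_right above 0.4 m/s and contact force between tin_right and the fingers below 0.5 N)).
It fails at once if a tin is tipped over (leaning over 0.7 rad) (angle between any of tin_left, tin_middle, tin_right's own z axis and vertical above 0.7 rad).
It also fails if it takes over 72 s, if anything falls off the work surface, if the arm or the gripper's body presses on something with over 40 N, if the wrist force passes 120 N, or if a joint passes its speed limit or range.

## Working session

There is one attempt and no reset: what is moved stays moved. The work goes in short steps, Python scripts to look and compute and a shell command to move; the robot and the scene stay as the last step left them, time stands still between calls to the robot, and variables do not carry over. Pictures are saved under pics/ and viewed, at most 10 in all, crops included, and the job is handed in when it is done.

```bash
mkdir -p pics; python3 - <<'E'
from station import bot, optics
import cv2,numpy as np
for n in("scene","top"):
    s=optics.snapshot(n); cv2.imwrite(f"pics/{n}0.png",s["frame"][:,:,::-1]); print(n,np.round(s["K"],1).tolist(),np.round(s["extrinsics"],3).tolist())
print(bot.pinch_z,bot.state())
E
```

```text
scene [[452.4, 0.0, 283.2], [0.0, 452.4, 206.9], [0.0, 0.0, 1.0]] [[-0.781, 0.624, -0.008, 0.4], [0.413, 0.507, -0.757, -0.15], [-0.468, -0.594, -0.654, 1.422], [0.0, 0.0, 0.0, 1.0]]
top [[478.8, 0.0, 278.8], [0.0, 478.8, 205.6], [0.0, 0.0, 1.0]] [[-0.003, -1.0, -0.022, 0.029], [-0.989, 0.007, -0.15, 0.491], [0.15, 0.021, -0.988, 1.23], [0.0, 0.0, 0.0, 1.0]]
0.0187 {'t': 0.1, 'joints': array([-1.14995890e+00,  1.26353828e-01, -4.04987872e-02,  1.40539286e+00,
       -1.24986244e-05,  1.57080942e+00]), 'dq': array([-8.43569911e-04, -1.15424734e-03,  2.83825039e-03,  5.75766624e-04,
        2.49240137e-05, -2.47074722e-03]), 'joint_torque': array([-8.08571749e-04, -4.36900663e+01,  3.53606594e+01,  1.36441301e-02,
       -9.42907013e-05, -2.22294784e-05]), 'tool_pos': array([ 0.21432546, -0.47886586,  0.23059219]), 'tool_rot': array([-7.07286647e-04,  9.77944654e-01,  2.08862941e-01, -1.57457543e-04]), 'contact_force': array([ 0.31312912, -0.257651  , -0.37603553]), 'wrist_torque': array([-0.00351866, -0.02399254, -0.03790527]), 'gripper_force': 0.0, 'finger_gap': 0.08550453620614741}
```

View pics/top0.png

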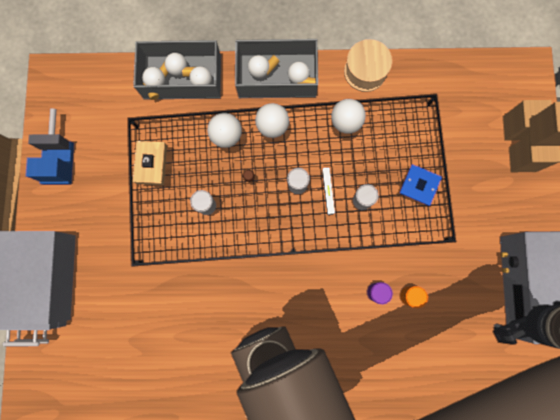

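View pics/scene0.png

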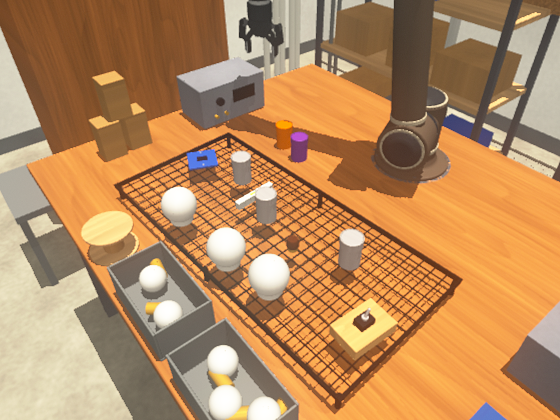

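The top view shows the three tins at about (201,202), (298,180) and (367,196). The fuse is at (248,175), the level at (328,190), the globes at (225,130), (272,121) and (348,117), and the toggle block at (150,163). The scene view agrees. Next I'll measure these positions.

```bash
cat > h.py <<'E'
import cv2,numpy as np
from station import bot,optics
def ray(s,u,v,z):
    R=s["extrinsics"][:3,:3];t=s["extrinsics"][:3,3];c=-R.T@t
    d=R.T@np.linalg.solve(s["K"],[u,v,1.]);return c+d*(z-c[2])/d[2]
def proj(s,p):
    q=s["K"]@(s["extrinsics"]@np.r_[p,1])[:3];return q[:2]/q[2]
E
python3 - <<'E'
from h import *
s=optics.snapshot("top");f=s["frame"];hsv=cv2.cvtColor(f,cv2.COLOR_RGB2HSV)
m=((hsv[...,1]<50)&(hsv[...,2]>110)).astype(np.uint8)*255
m[:95]=0;m[262:]=0;m[:,:130]=0;m[:,450:]=0
m=cv2.morphologyEx(m,cv2.MORPH_OPEN,np.ones((3,3)))
for c in cv2.findContours(m,0,2)[0]:
    if cv2.contourArea(c)>60:
        (u,v),r=cv2.minEnclosingCircle(c);b=cv2.minAreaRect(c)
        print(np.round([u,v,r,cv2.contourArea(c)],1),"z.13",ray(s,u,v,.13).round(3),"z.072",ray(s,u,v,.072).round(3),np.round(b[1],1),round(b[2]), r*(ray(s,u+1,v,.13)-ray(s,u,v,.13))[1].round(5))
for n,u,v,z in(("fuse",248,175,.084),("block",150,163,.08),("plate",421,185,.058),("lev a",325,169,.072),("lev b",332,212,.072)):print(n,ray(s,u,v,z).round(3))
s2=optics.snapshot("scene")
x0,y0=170,90;cv2.imwrite("pics/c1.png",cv2.resize(f[150:230,180:390,::-1],None,fx=3.8,fy=3.8,interpolation=2))
E
```

```text
[330.  203.6   9.8 112. ] z.13 [ 0.482 -0.1    0.13 ] z.072 [ 0.491 -0.105  0.072] [19.2  7.2] 85 -0.02400261016845703
[201.3 200.9  11.1 338.5] z.13 [0.491 0.216 0.13 ] z.072 [0.5   0.227 0.072] [20. 21.] 90 -0.02731868864059448
[366.8 195.   11.3 354.5] z.13 [ 0.503 -0.191  0.13 ] z.072 [ 0.513 -0.2    0.072] [22. 21.] 90 -0.02745332523345947
[325.5 179.9  12.2 124.5] z.13 [ 0.541 -0.09   0.13 ] z.072 [ 0.553 -0.095  0.072] [24.3  7.3] 85 -0.029953416595458984
[298.  178.7  11.3 354.5] z.13 [ 0.545 -0.023  0.13 ] z.072 [ 0.557 -0.024  0.072] [21.2 21.2] 45 -0.027969402256011962
[223.9 129.5  17.  839. ] z.13 [0.672 0.163 0.13 ] z.072 [0.691 0.171 0.072] [33. 32.] 90 -0.042863739395141605
[271.6 119.8  17.1 826. ] z.13 [0.697 0.042 0.13 ] z.072 [0.716 0.044 0.072] [32. 32.] 90 -0.04303267890930176
[348.3 115.4  17.2 847.5] z.13 [ 0.706 -0.151  0.13 ] z.072 [ 0.726 -0.158  0.072] [33. 32.] 90 -0.0432246159362793
fuse [0.565 0.105 0.084]
block [0.6   0.362 0.08 ]
plate [ 0.54  -0.344  0.058]
lev a [ 0.582 -0.094  0.072]
lev b [ 0.469 -0.11   0.072]
```

View pics/c1.png

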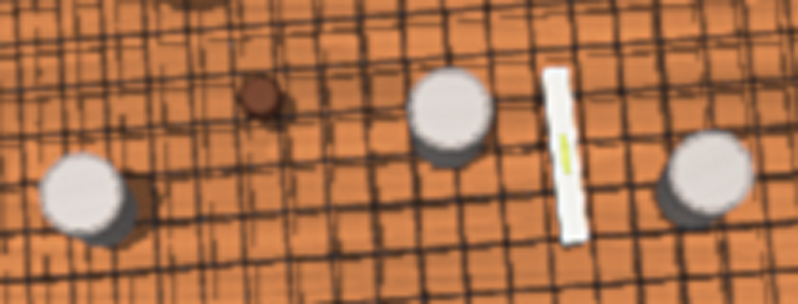

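The lid radius comes out at 27 mm, as it should. The tins are at L (0.491, 0.216), M (0.545, -0.023) and R (0.503, -0.191). I'll grip along world x, which keeps the fingers clear of the level and the fuse. First I go above L.

```bash
python3 -m creep '[0.5,1.5,0,0.02,2,5,0,0.08,3.5,9,0,0.15,5,13,0,0.22,6.8,17,0,0.3,8.4,21,0,0.37,10,25,0,0.44,11.6,29,0,0.5,13.2,33,0,0.57,15,37.5,0,0.64,16.8,42,0,0.71,18.5,46.5,0,0.79,20.3,51,0,0.86,22,55.5,0,0.93,23.8,60,0,1,25.6,64.5,0,1.07,27,68,0,1.13,27.7,69.5,0,1.15,27.7,69.5,0,1.15,27.7,69.5,0,1.15]' 1 40
python3 - <<'E'
from h import *
s=optics.snapshot("top");cv2.imwrite("pics/t2.png",cv2.resize(s["frame"][120:260,130:330,::-1],None,fx=4,fy=4))
E
```

```text
t: 2.7
tool_pos: [0.4909, 0.2149, 0.2315]
tool_rot: [0.0, 0.707, 0.707, -0.0]
contact_force: [0.0, -0.4, -0.0]
finger_gap: 0.0851
gripper_force: 0.0
```

View pics/t2.png

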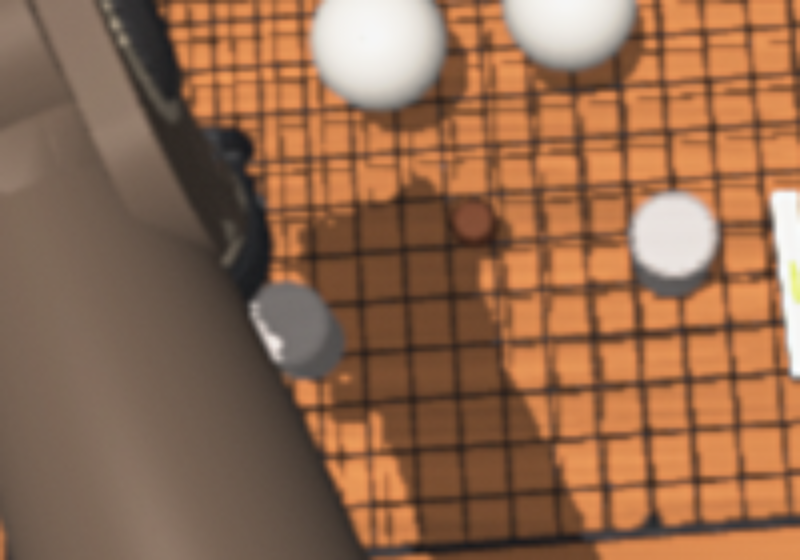

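The arm covers part of L in this view, but the tin is directly under the tool, in line with the measurement. Descending now.

```bash
python3 -m creep '[0,0.1,-1,0,0,0.1,-3,0,0,0.1,-5,0,0,0.1,-7,0,0,0.1,-9,0,0,0.1,-11,0,0,0.1,-12.5,0,0,0.1,-14,0,0,0.1,-15,0,0,0.1,-15.5,0,0,0.1,-15.5,0,0,0.1,-15.5,0]' && python3 -m creep '[0,0,0,0,0,0,0,0,0,0,0,0,0,0,0,0,0,0,0,0,0,0,0,0,0,0,0,0,0,0,0,0]' -1 40
```

```text
t: 4.25
tool_pos: [0.4918, 0.217, 0.0768]
tool_rot: [0.0, 0.707, 0.707, 0.0]
contact_force: [-0.8, 0.1, 0.0]
finger_gap: 0.0853
gripper_force: 0.0
t: 5.25
tool_pos: [0.4917, 0.217, 0.0769]
tool_rot: [0.0, 0.707, 0.707, 0.0]
contact_force: [-1.3, -0.3, 5.6]
finger_gap: 0.0547
gripper_force: 42.8
```

```bash
python3 -m creep '[0,0,0.2,0,0,0,0.6,0,0,0,1.2,0,0,0,1.8,0,0,0,2.4,0,0,0,2.8,0,0,0,3,0,0,0,3,0,0,0,3,0,0,0,3,0,0,0,3,0,0,0,3,0]'
python3 - <<'E'
from h import *
print(bot.state()["contact_force"])
s=optics.snapshot("scene");cv2.imwrite("pics/s3.png",cv2.resize(s["frame"][150:350,230:470,::-1],None,fx=3,fy=3))
print(bot.state()["contact_force"])
E
```

```text
t: 6.75
tool_pos: [0.4914, 0.2168, 0.1062]
tool_rot: [-0.0, 0.707, 0.707, -0.0]
contact_force: [0.5, -0.6, -3.0]
finger_gap: 0.0544
gripper_force: 42.7
[ 0.47244456 -0.59061277 -2.99778742]
[-0.36056963  0.80278538 -2.21465152]
```

View pics/s3.png

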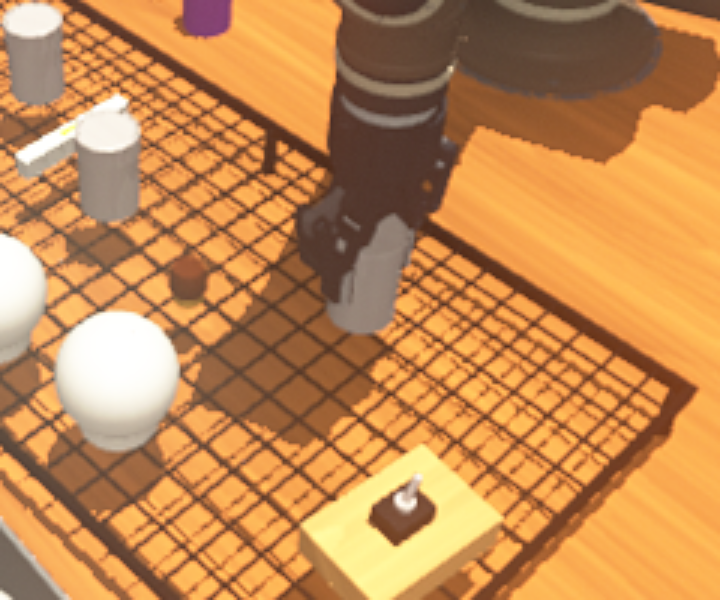

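L is held clear of the shelf (bottom at about (360,325) in the crop) and pulls about 2.6 N, so it is a light one. Setting it back.

```bash
python3 -m creep '[0,0,-0.3,0,0,0,-0.8,0,0,0,-1.4,0,0,0,-2,0,0,0,-2.4,0,0,0,-2.7,0,0,0,-2.9,0,0,0,-3,0,0,0,-3,0,0,0,-3,0,0,0,-3,0]' && python3 -m creep '[0,0,0,0,0,0,0,0,0,0,0,0,0,0,0,0,0,0,0,0,0,0,0,0,0,0,0,0,0,0,0,0]' 1 && python3 -m creep '[0,0,0.3,0,0,0,1,0,0,0,2,0,0,0,3.5,0,0,0,5.5,0,0,0,7.5,0,0,0,10,0,0,0,12,0,0,0,14,0,0,0,15,0,0,0,15.5,0,0,0,15.5,0]'
```

```text
t: 8.18
tool_pos: [0.4915, 0.2168, 0.077]
tool_rot: [0.0, 0.707, 0.707, 0.0]
contact_force: [-3.5, -2.0, 5.7]
finger_gap: 0.0543
gripper_force: 43.2
t: 9.18
tool_pos: [0.4914, 0.2168, 0.0763]
tool_rot: [-0.0, 0.707, 0.707, 0.0]
contact_force: [-0.5, 0.1, -0.0]
finger_gap: 0.0857
gripper_force: 0.0
t: 10.68
tool_pos: [0.4914, 0.2168, 0.2312]
tool_rot: [-0.0, 0.707, 0.707, -0.0]
contact_force: [0.5, 0.1, 0.7]
finger_gap: 0.0855
gripper_force: 0.0
```

```bash
python3 -m creep '[0.2,-1,0,0,0.9,-4,0,0,1.7,-7.5,0,0,2.5,-11,0,0,3.3,-14.5,0,0,4.1,-18,0,0,4.8,-21.5,0,0,5.3,-23.5,0,0,5.4,-24,0,0,5.4,-24,0,0,5.4,-24,0,0]'
python3 - <<'E'
from h import *
s=optics.snapshot("top");f=s["frame"];cv2.imwrite("pics/t4.png",cv2.resize(f[90:250,180:400,::-1],None,fx=3.6,fy=3.6))
hsv=cv2.cvtColor(f,cv2.COLOR_RGB2HSV);m=((hsv[...,1]<50)&(hsv[...,2]>110)).astype(np.uint8)*255
m=cv2.morphologyEx(m,cv2.MORPH_OPEN,np.ones((3,3)))
for c in cv2.findContours(m,0,2)[0]:
    (u,v),r=cv2.minEnclosingCircle(c)
    if 180<u<390 and 160<v<230 and cv2.contourArea(c)>60: print(round(u,1),round(v,1),round(r,1),ray(s,u,v,.13).round(3))
E
```

```text
t: 12.05
tool_pos: [0.5453, -0.0223, 0.2313]
tool_rot: [-0.0, 0.707, 0.708, 0.0]
contact_force: [0.5, -1.0, 0.5]
finger_gap: 0.0858
gripper_force: 0.0
201.3 200.9 11.1 [0.491 0.216 0.13 ]
366.8 195.0 11.3 [ 0.503 -0.191  0.13 ]
```

View pics/t4.png

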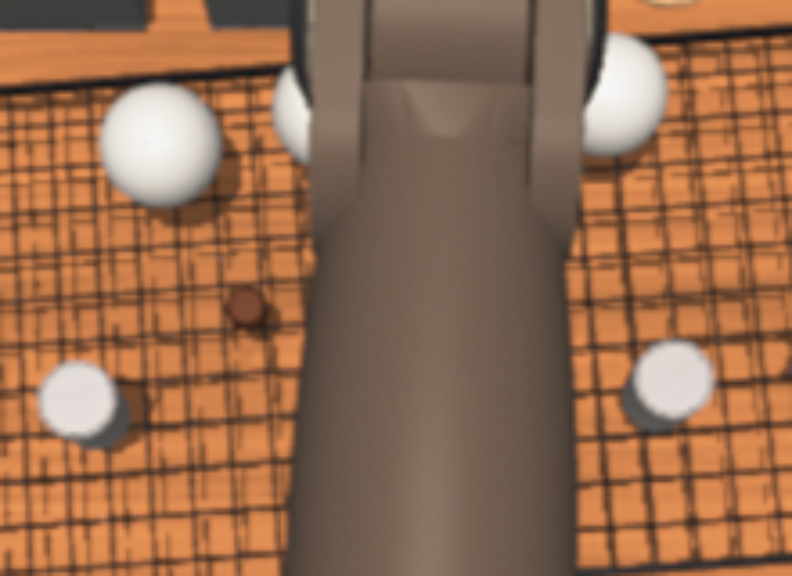

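L is back at (201.3, 200.9), exactly where it started. Now grasping and lifting M.

```bash
python3 -m creep '[0,0,-1,0,0,0,-3,0,0,0,-5,0,0,0,-7,0,0,0,-9,0,0,0,-11,0,0,0,-12.5,0,0,0,-14,0,0,0,-15,0,0,0,-15.5,0,0,0,-15.5,0,0,0,-15.5,0]' && python3 -m creep '[0,0,0,0,0,0,0,0,0,0,0,0,0,0,0,0,0,0,0,0,0,0,0,0,0,0,0,0,0,0,0,0]' -1 40 && python3 -m creep '[0,0,0.2,0,0,0,0.6,0,0,0,1.2,0,0,0,1.8,0,0,0,2.4,0,0,0,2.8,0,0,0,3,0,0,0,3,0,0,0,3,0,0,0,3,0,0,0,3,0,0,0,3,0]' && python3 -m creep '[0,0,0,0,0,0,0,0]'
```

```text
t: 13.6
tool_pos: [0.5458, -0.0232, 0.0768]
tool_rot: [0.0, 0.707, 0.707, 0.0]
contact_force: [0.3, -0.0, 0.9]
finger_gap: 0.0853
gripper_force: 0.0
t: 14.6
tool_pos: [0.5459, -0.0232, 0.0769]
tool_rot: [0.0, 0.707, 0.707, 0.0]
contact_force: [0.6, 0.0, 5.6]
finger_gap: 0.053
gripper_force: 43.7
t: 16.1
tool_pos: [0.5454, -0.0232, 0.1062]
tool_rot: [-0.0, 0.707, 0.707, -0.0]
contact_force: [0.5, -0.1, -5.1]
finger_gap: 0.0537
gripper_force: 43.0
t: 16.35
tool_pos: [0.5455, -0.0232, 0.1063]
tool_rot: [0.0, 0.707, 0.707, -0.0]
contact_force: [0.0, -0.3, -5.3]
finger_gap: 0.0537
gripper_force: 43.0
```

M pulls about 5.2 N (0.53 kg), so it is probably the full one. R still has to be weighed, so M goes back and I move to R.

```bash
python3 -m creep '[0,0,-0.3,0,0,0,-0.8,0,0,0,-1.4,0,0,0,-2,0,0,0,-2.4,0,0,0,-2.7,0,0,0,-2.9,0,0,0,-3,0,0,0,-3,0,0,0,-3,0,0,0,-3,0]' && python3 -m creep '[0,0,0,0,0,0,0,0,0,0,0,0,0,0,0,0,0,0,0,0,0,0,0,0,0,0,0,0,0,0,0,0]' 1 && python3 -m creep '[0,0,0.3,0,0,0,1,0,0,0,2,0,0,0,3.5,0,0,0,5.5,0,0,0,7.5,0,0,0,10,0,0,0,12,0,0,0,14,0,0,0,15,0,0,0,15.5,0,0,0,15.5,0]' && python3 -m creep '[-0.2,-0.8,0,0,-0.8,-3,0,0,-1.6,-6,0,0,-2.4,-9.5,0,0,-3.2,-12.8,0,0,-3.9,-15.5,0,0,-4.2,-16.6,0,0,-4.2,-16.8,0,0,-4.2,-16.8,0,0,-4.2,-16.8,0,0]'
python3 - <<'E'
from h import *
s=optics.snapshot("top");f=s["frame"];cv2.imwrite("pics/t5.png",cv2.resize(f[90:250,180:400,::-1],None,fx=3.6,fy=3.6))
hsv=cv2.cvtColor(f,cv2.COLOR_RGB2HSV);m=((hsv[...,1]<50)&(hsv[...,2]>110)).astype(np.uint8)*255
m=cv2.morphologyEx(m,cv2.MORPH_OPEN,np.ones((3,3)))
for c in cv2.findContours(m,0,2)[0]:
    (u,v),r=cv2.minEnclosingCircle(c)
    if 180<u<390 and 160<v<230 and cv2.contourArea(c)>60: print(round(u,1),round(v,1),round(r,1),ray(s,u,v,.13).round(3))
E
```

```text
t: 17.73
tool_pos: [0.5455, -0.0232, 0.0769]
tool_rot: [0.0, 0.707, 0.707, 0.0]
contact_force: [-4.3, 0.9, 4.5]
finger_gap: 0.0535
gripper_force: 43.6
t: 18.73
tool_pos: [0.5454, -0.0232, 0.0763]
tool_rot: [-0.0, 0.707, 0.707, -0.0]
contact_force: [0.8, 0.6, -0.2]
finger_gap: 0.0857
gripper_force: 0.0
t: 20.23
tool_pos: [0.5454, -0.0232, 0.2312]
tool_rot: [-0.0, 0.707, 0.707, -0.0]
contact_force: [0.4, 0.4, 0.3]
finger_gap: 0.0852
gripper_force: 0.0
t: 21.48
tool_pos: [0.5037, -0.1904, 0.2313]
tool_rot: [-0.0, 0.707, 0.708, 0.0]
contact_force: [1.6, -0.9, 0.4]
finger_gap: 0.0853
gripper_force: 0.0
330.0 203.1 10.3 [ 0.483 -0.1    0.13 ]
201.3 200.9 11.1 [0.491 0.216 0.13 ]
364.0 193.5 8.5 [ 0.506 -0.184  0.13 ]
325.5 179.9 12.2 [ 0.541 -0.09   0.13 ]
298.0 178.7 11.3 [ 0.545 -0.023  0.13 ]
```

View pics/t5.png

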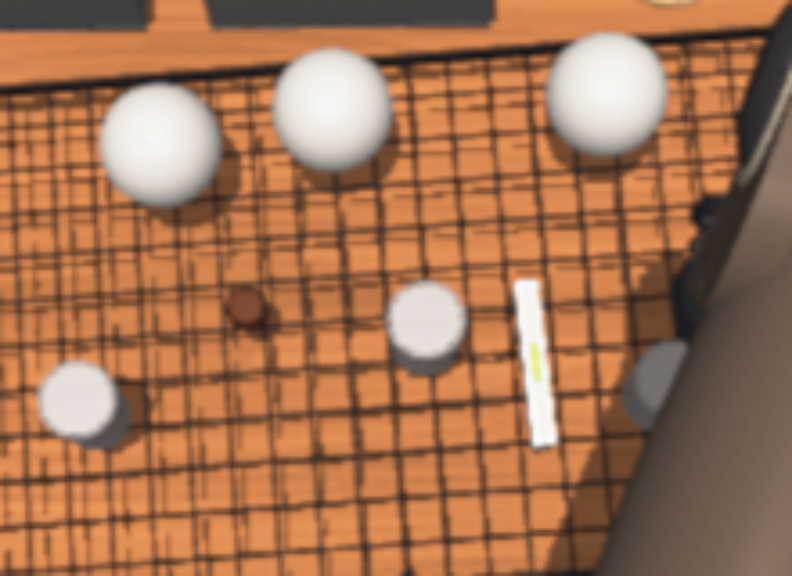

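M is back at (298.0, 178.7) and nothing else has moved. R is partly hidden at the right of the crop. Grasping and lifting R.

```bash
python3 -m creep '[0,0,-1,0,0,0,-3,0,0,0,-5,0,0,0,-7,0,0,0,-9,0,0,0,-11,0,0,0,-12.5,0,0,0,-14,0,0,0,-15,0,0,0,-15.5,0,0,0,-15.5,0,0,0,-15.5,0]' && python3 -m creep '[0,0,0,0,0,0,0,0,0,0,0,0,0,0,0,0,0,0,0,0,0,0,0,0,0,0,0,0,0,0,0,0]' -1 40 && python3 -m creep '[0,0,0.2,0,0,0,0.6,0,0,0,1.2,0,0,0,1.8,0,0,0,2.4,0,0,0,2.8,0,0,0,3,0,0,0,3,0,0,0,3,0,0,0,3,0,0,0,3,0,0,0,3,0]' && python3 -m creep '[0,0,0,0,0,0,0,0]'
```

```text
t: 23.02
tool_pos: [0.5038, -0.1913, 0.0769]
tool_rot: [0.0, 0.707, 0.707, 0.0]
contact_force: [-0.1, -0.2, 0.2]
finger_gap: 0.0853
gripper_force: 0.0
t: 24.02
tool_pos: [0.5037, -0.1914, 0.0769]
tool_rot: [0.0, 0.707, 0.707, 0.0]
contact_force: [-0.8, -0.3, 4.8]
finger_gap: 0.0541
gripper_force: 42.9
t: 25.52
tool_pos: [0.5034, -0.1912, 0.1062]
tool_rot: [-0.0, 0.707, 0.707, -0.0]
contact_force: [0.1, -0.5, -2.2]
finger_gap: 0.0542
gripper_force: 42.5
t: 25.78
tool_pos: [0.5034, -0.1912, 0.1063]
tool_rot: [-0.0, 0.707, 0.707, -0.0]
contact_force: [0.5, -0.2, -1.1]
finger_gap: 0.0542
gripper_force: 42.5
```

R is light at about 1.7 N, so M is the full one. I'll put R back, return to M, grip it and lift it 13 cm.

```bash
python3 -m creep '[0,0,-0.3,0,0,0,-0.8,0,0,0,-1.4,0,0,0,-2,0,0,0,-2.4,0,0,0,-2.7,0,0,0,-2.9,0,0,0,-3,0,0,0,-3,0,0,0,-3,0,0,0,-3,0]' && python3 -m creep '[0,0,0,0,0,0,0,0,0,0,0,0,0,0,0,0,0,0,0,0,0,0,0,0,0,0,0,0,0,0,0,0]' 1 && python3 -m creep '[0,0,0.3,0,0,0,1,0,0,0,2,0,0,0,3.5,0,0,0,5.5,0,0,0,7.5,0,0,0,10,0,0,0,12,0,0,0,14,0,0,0,15,0,0,0,15.5,0,0,0,15.5,0]' && python3 -m creep '[0.2,0.8,0,0,0.8,3,0,0,1.6,6,0,0,2.4,9.5,0,0,3.2,12.8,0,0,3.9,15.5,0,0,4.2,16.6,0,0,4.2,16.8,0,0,4.2,16.8,0,0,4.2,16.8,0,0]' && python3 -m creep '[0,0,-1,0,0,0,-3,0,0,0,-5,0,0,0,-7,0,0,0,-9,0,0,0,-11,0,0,0,-12.5,0,0,0,-14,0,0,0,-15,0,0,0,-15.5,0,0,0,-15.5,0,0,0,-15.5,0]' && python3 -m creep '[0,0,0,0,0,0,0,0,0,0,0,0,0,0,0,0,0,0,0,0,0,0,0,0,0,0,0,0,0,0,0,0]' -1 40 && python3 -m creep '[0,0,0.2,0,0,0,0.6,0,0,0,1.4,0,0,0,2.4,0,0,0,3.5,0,0,0,4.6,0,0,0,5.7,0,0,0,6.8,0,0,0,7.9,0,0,0,9,0,0,0,10.1,0,0,0,11.2,0,0,0,12.1,0,0,0,12.7,0,0,0,13,0,0,0,13,0,0,0,13,0,0,0,13,0,0,0,13,0,0,0,13,0]'
python3 - <<'E'
from h import *
print(bot.state()["contact_force"],abs(bot.state()["dq"]).max())
a=optics.snapshot("top")["frame"];b=optics.snapshot("scene")["frame"]
cv2.imwrite("pics/f6.png",cv2.resize(np.hstack([b[100:380,100:420],a[80:360,120:460]])[:,:,::-1],None,fx=1.2,fy=1.2))
E
```

```text
t: 27.15
tool_pos: [0.5035, -0.1912, 0.0769]
tool_rot: [0.0, 0.707, 0.707, 0.0]
contact_force: [-3.7, 1.5, 5.5]
finger_gap: 0.0542
gripper_force: 42.9
t: 28.15
tool_pos: [0.5034, -0.1912, 0.0763]
tool_rot: [-0.0, 0.707, 0.707, -0.0]
contact_force: [-0.3, -0.6, -0.7]
finger_gap: 0.0851
gripper_force: 0.0
t: 29.65
tool_pos: [0.5034, -0.1912, 0.2312]
tool_rot: [-0.0, 0.707, 0.707, -0.0]
contact_force: [0.6, -0.1, -0.1]
finger_gap: 0.0852
gripper_force: 0.0
t: 30.9
tool_pos: [0.5453, -0.024, 0.2313]
tool_rot: [0.0, 0.708, 0.707, -0.0]
contact_force: [-0.4, -0.1, 0.6]
finger_gap: 0.0857
gripper_force: 0.0
t: 32.4
tool_pos: [0.5458, -0.0232, 0.0768]
tool_rot: [0.0, 0.707, 0.707, 0.0]
contact_force: [1.3, 0.3, -0.1]
finger_gap: 0.0853
gripper_force: 0.0
t: 33.4
tool_pos: [0.5457, -0.0232, 0.0769]
tool_rot: [0.0, 0.707, 0.707, 0.0]
contact_force: [-1.3, -0.5, 5.0]
finger_gap: 0.0538
gripper_force: 43.5
t: 35.9
tool_pos: [0.5454, -0.0232, 0.2062]
tool_rot: [-0.0, 0.707, 0.707, -0.0]
contact_force: [-0.0, -0.1, -5.1]
finger_gap: 0.0537
gripper_force: 43.1
[-0.01584355 -0.12287175 -5.12909671] 0.0028580948176643375
```

View pics/f6.png

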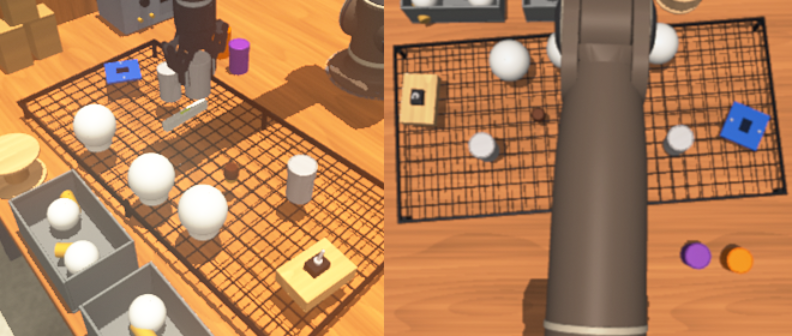

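The picture shows M held upright about 129 mm above the shelf, at (198,75) in the left panel. L and R are standing in place and everything else is undisturbed. Handing in.

```bash
python3 -c "from station import close_job; print(close_job())"
```

```text
the job is handed in; nothing more can be done
None
```

I handed in the job with the middle tin, the heaviest at about 0.53 kg, held upright and still about 129 mm above the shelf; the left and right tins (about 2.6 N and 1.7 N) are standing back in their places and nothing else was visibly disturbed, but no verdict came back.

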